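Find the tin with the loose ball and present it

ROBOT

A 6-joint arm with a two-finger parallel gripper is mounted at the origin on the work surface. World frame = base frame: x ahead of the robot, y to its left, z up, the work surface at z = 0. Lengths are in m, angles in rad, forces in N, time in s.
With the tool pointing down it reaches from about 0.275 to 0.975 m from the base axis. Payload 8.4 kg.
Tool frame: the origin (TCP) lies at the very end of the fingers, on their centre line; the grasp point (between the pads) lies 19 mm behind it (bot.tcp_to_grasp is the distance from the TCP to the grasp point, in m); z points along the fingers, y is the direction in which the jaws open and shut (so a half turn about z gives the same grasp; the last joint's range is limited). The gripper opens to 92 mm and grips with 3 to 60 N. Pads are 20 mm wide; open, the fingers measure 128 mm over their backs; the gripper's body (75 mm by 189 mm) begins 69 mm behind the grasp point.
Start: joints at [-1.181, 0.353, 1.633, -0, 1.155, -0.002], TCP at [0.239, -0.578, 0.215] pointing down, gripper open.
Joint ranges: [-2.63, 2.63], [-0.92, 2.1], [0.06, 2.66], [-1.3, 4.44], [0, 2.69], [-3.02, 3.02]. Speed limits (rad/s): [2.22, 2.22, 2.79, 3.14, 3.14, 3.14].

INTERFACE

Orientations are given as a unit quaternion [x, y, z, w].
In Python, from station import monitor, vision, order, bot gives the robot as it stands. The module is installed in compiled form; this text tells all that it offers.
- The arm moves only by the shell command python3 -m creep 'ROWS' [FORCE]. ROWS is JSON, one flat list of numbers, 7 for each row, row after row: the turn, a rotation vector about the world's x, y, z in rad, then the shift along the world's x, y, z in mm, then the closure, from 0 (fully open) to 1 (shut). A call has 1 to 12 rows; each row is the pose to reach, as a shift and turn from the pose commanded when the call began; what a row does not reach only later rows make up. A row lasts 1/8 s, in which the tool goes at most 62.5 mm and 10.7 degrees, less where a joint would pass 70% of its speed; a pose out of reach is approached as far as the arm can. A call with a gripper value outside its range is refused whole. The fingers move at their own pace and stop on an object; FORCE is the grip in N (left out, the last holds). Time passes only in rows, so rows that repeat a pose let the fingers close. It gives the time, the measured TCP pose, the force and the opening at its end, in the units of the state.
- monitor.read_state(): the state, without advancing time (a new reading comes with each control period).
- vision.read_camera(name): name is "scene" or "top" or "wrist"; returns the picture (420x560x3 uint8, red, green, blue); there is no depth.
- vision.camera_model(name): a dict with "intrinsics" (3x3 intrinsics, pixels), "rvec" (rotation vector, rad) and "tvec" (3), from world to camera coordinates, as OpenCV has them. Camera axes: x right, y down, z forward; pixel columns grow to the right and rows downward; lengths in m; the calibration is good to about 2 mm. The wrist camera is an equidistant fisheye: a pixel r from the principal point sees the ray r / f radians off the axis. A picture is of the moment at which its call begins: read the wrist's pose just before it. camera_model takes no time and is no camera call; for the wrist camera it gives the pose at the moment of the call.
- order.hand_in(): hands the job in, once; it reports no verdict.
The state is a dict: "time": time; "joints": joint angles; "qd": joint speeds; "joint_torque": joint torques, N m; "eef_pos": TCP position; "ee_rot": TCP orientation; "contact_force": force on the tool from outside, world axes, zero at the start; "ft_torque": the same for the moment, N m; "finger_gap": opening from 0.0 (shut) to 1.0 (fully open).
Only numpy, scipy, OpenCV 4.12 (cv2) and the standard library are available. Lean on these libraries where they do the work, as an engineer would, in place of code of your own. Each camera call takes 0.05 s, during which the arm holds its last target.

TASK

One of the three sealed tins has a loose steel ball in it: going from the smallest tin to the largest, lift each one clear of the bench, shake it briskly and feel whether it rattles, and set the quiet ones back upright where they stood, without dropping a tin or disturbing the glassware. All three must be shaken. Finish while holding the one that rattles, still and level, 10 to 30 cm above the middle of the shallow steel tray with its clasp pointing the same way as the tray's white handle, and keep hold of it.

Things in the scene. Friction and masses are not known exactly. Their poses are not given: they have to be found in the camera images.
- tin_small: smallest of three sealed oblong aluminium tins, 100 (x) x 48 (y) x 50 (z) mm, upright; origin: centre of underside. Brass clasp sticks out 10 mm from its +x end. 0.20-0.50 kg at random, 4 mm walls; grip across y. One tin, any of the three, also has a loose 36 mm 190 g ball that rolls and knocks end to end (along x) when shaken or rocked, shifting its balance; all in the others is fast
- tin_small_clasp (a point): the outer face of the clasp of the smallest tin: 60 mm from the tin's origin along its +x, 32 mm above its underside
- tin_medium: middle of three sealed oblong aluminium tins, 118 (x) x 54 (y) x 58 (z) mm, upright; origin: centre of underside. Brass clasp sticks out 10 mm from its +x end. 0.20-0.50 kg at random, 4 mm walls; grip across y. One tin, any of the three, also has a loose 36 mm 190 g ball that rolls and knocks end to end (along x) when shaken or rocked, shifting its balance; all in the others is fast
- tin_medium_clasp (a point): the outer face of the clasp of the middle tin: 69 mm from the tin's origin along its +x, 40 mm above its underside
- tin_large: largest of three sealed oblong aluminium tins, 136 (x) x 60 (y) x 66 (z) mm, upright; origin: centre of underside. Brass clasp sticks out 10 mm from its +x end. 0.20-0.50 kg at random, 4 mm walls; grip across y. One tin, any of the three, also has a loose 36 mm 190 g ball that rolls and knocks end to end (along x) when shaken or rocked, shifting its balance; all in the others is fast
- tin_large_clasp (a point): the outer face of the clasp of the largest tin: 78 mm from the tin's origin along its +x, 48 mm above its underside
- tray: shallow open steel hand-over tray fixed on the far side of the bench, 160 (x) x 120 (y) x 14 (z) mm, origin at the centre of its underside, z up; a white pull handle, a 60 mm wide bow, sticks out 30 mm from its +x end, pointing roughly away from the robot
- sample_bottle: bystander: amber glass bottle, 60 mm diameter, 130 mm high, origin at the centre of its underside
- sample_jar: bystander: amber glass jar, 68 mm diameter, 90 mm high, origin at the centre of its underside
- beaker: bystander: clear glass beaker, 68 mm diameter, 85 mm high, origin at the centre of its underside

How it is judged:
On the way, in this order (a step that is already met when the one before it is completed fails the run):
1. the small tin is lifted clear of the bench in the fingers and shaken (height (world z) of tin_small above 0.03 m and contact force between tin_small and the fingers above 0.5 N and (linear speed of tin_small above 0.25 m/s or angular speed of tin_small above 0.7 rad/s)), for 0.04 s.
2. the medium tin is lifted clear of the bench in the fingers and shaken (height (world z) of tin_medium above 0.03 m and contact force between tin_medium and the fingers above 0.5 N and (linear speed of tin_medium above 0.25 m/s or angular speed of tin_medium above 0.7 rad/s)), for 0.04 s.
3. the large tin is lifted clear of the bench in the fingers and shaken (height (world z) of tin_large above 0.03 m and contact force between tin_large and the fingers above 0.5 N and (linear speed of tin_large above 0.25 m/s or angular speed of tin_large above 0.7 rad/s)), for 0.04 s.
At the end, for the whole second after the job is handed in: The rattling tin is in the fingers, still, underside 0.10-0.30 m up, within 50 mm of the tray's centre (plan), level within 0.2 rad, clasp pointing as the tray's handle within 0.3 rad; the other two are upright at rest on the bench within 50 mm of their start (((height (world z) of tin_small between 0.1 and 0.3 m and angle between tin_small's own z axis and vertical below 0.2 rad and horizontal distance between tin_small and tray below 0.05 m and angle between the x axis of tin_small and the x axis of tray, either way round below 0.3 rad and x of tin_small_clasp in the frame of tray above 0 m and contact force between tin_small and the fingers above 1 N and linear speed of each of tin_small, tin_medium, tin_large below 0.05 m/s and distance between ball_c0 and tin_small below 0.09 m and height (world z) of each of tin_medium, tin_large below 0.01 m and angle between each of tin_medium, tin_large's own z axis and vertical below 0.1 rad and distance of each of tin_medium, tin_large from where it was at the start of the episode below 0.05 m) or (height (world z) of tin_medium between 0.1 and 0.3 m and angle between tin_medium's own z axis and vertical below 0.2 rad and horizontal distance between tin_medium and tray below 0.05 m and angle between the x axis of tin_medium and the x axis of tray, either way round below 0.3 rad and x of tin_medium_clasp in the frame of tray above 0 m and contact force between tin_medium and the fingers above 1 N and linear speed of each of tin_medium, tin_small, tin_large below 0.05 m/s and distance between ball_c0 and tin_medium below 0.09 m and height (world z) of each of tin_small, tin_large below 0.01 m and angle between each of tin_small, tin_large's own z axis and vertical below 0.1 rad and distance of each of tin_small, tin_large from where it was at the start of the episode below 0.05 m) or (height (world z) of tin_large between 0.1 and 0.3 m and angle between tin_large's own z axis and vertical below 0.2 rad and horizontal distance between tin_large and tray below 0.05 m and angle between the x axis of tin_large and the x axis of tray, either way round below 0.3 rad and x of tin_large_clasp in the frame of tray above 0 m and contact force between tin_large and the fingers above 1 N and linear speed of each of tin_large, tin_small, tin_medium below 0.05 m/s and distance between ball_c0 and tin_large below 0.09 m and height (world z) of each of tin_small, tin_medium below 0.01 m and angle between each of tin_small, tin_medium's own z axis and vertical below 0.1 rad and distance of each of tin_small, tin_medium from where it was at the start of the episode below 0.05 m))); the arm keeps its last pose, push and grip.
It fails at once if a tin is dropped or flung (faster than 0.7 m/s with no finger on it) ((linear speed of tin_small above 0.7 m/s and contact force between tin_small and the fingers below 0.01 N) or (linear speed of tin_medium above 0.7 m/s and contact force between tin_medium and the fingers below 0.01 N) or (linear speed of tin_large above 0.7 m/s and contact force between tin_large and the fingers below 0.01 N)).
It fails at once if the sample bottle is pushed more than 30 mm or tipped (distance of sample_bottle from where it was at the start of the episode above 0.03 m or angle between sample_bottle's own z axis and vertical above 0.3 rad).
It fails at once if the sample jar is pushed more than 30 mm or tipped (distance of sample_jar from where it was at the start of the episode above 0.03 m or angle between sample_jar's own z axis and vertical above 0.3 rad).
It fails at once if the beaker is pushed more than 30 mm or tipped (distance of beaker from where it was at the start of the episode above 0.03 m or angle between beaker's own z axis and vertical above 0.3 rad).
It also fails if it takes over 72 s, if anything falls off the work surface, if the arm or the gripper's body presses on something with over 40 N, if the wrist force passes 120 N, or if a joint passes its speed limit or range.

## Working session

There is one attempt and no reset: what is moved stays moved. The work goes in short steps, Python scripts to look and compute and a shell command to move; the robot and the scene stay as the last step left them, time stands still between calls to the robot, and variables do not carry over. Pictures are saved under pics/ and viewed, and the job is handed in when it is done.

```bash
mkdir -p pics; python3 - <<'E'
from station import monitor, vision, order, bot
import cv2
print(monitor.read_state()); print(bot.tcp_to_grasp)
for n in ["scene","top","wrist"]:
    m=vision.camera_model(n); print(n,m)
    cv2.imwrite(f"pics/{n}0.png",vision.read_camera(n)[:,:,::-1])
E
```

```text
{'time': 0.0, 'joints': array([-1.18140175e+00,  3.53633443e-01,  1.63409807e+00, -2.09048715e-05,
        1.15518228e+00, -2.40948994e-03]), 'qd': array([-0.00106708,  0.00046734,  0.00051173, -0.00148436,  0.00088769,
       -0.00174128]), 'joint_torque': array([ 3.57446021e-03, -5.93816757e+01, -3.34218371e+01,  7.00760563e-02,
        2.33367464e-02, -1.48792669e-04]), 'eef_pos': array([ 0.23847008, -0.57720884,  0.2138883 ]), 'ee_rot': array([ 9.80871450e-01,  1.94655495e-01, -1.36401138e-04, -6.46406765e-04]), 'contact_force': array([ 0.50105324,  0.53605894, -0.13191038]), 'ft_torque': array([ 0.03738862, -0.03644191, -0.00554578]), 'finger_gap': 1.0032830050425383}
0.0187
scene {'intrinsics': array([[513.15315563,   0.        , 287.09539281],
       [  0.        , 513.15315563, 207.74725713],
       [  0.        ,   0.        ,   1.        ]]), 'rvec': array([ 2.2932082 ,  0.60960321, -0.24408764]), 'tvec': array([-0.52440239, -0.11585956,  1.39575928])}
top {'intrinsics': array([[408.08569408,   0.        , 281.56466659],
       [  0.        , 408.08569408, 208.85572972],
       [  0.        ,   0.        ,   1.        ]]), 'rvec': array([ 2.19263695, -2.16222978,  0.09874561]), 'tvec': array([0.04975249, 0.58369914, 1.05354166])}
wrist {'intrinsics': array([[325.1922621 ,   0.        , 284.79652197],
       [  0.        , 325.1922621 , 204.24266504],
       [  0.        ,   0.        ,   1.        ]]), 'rvec': array([-2.39356475,  1.6022059 ,  0.24646801]), 'tvec': array([-0.62482532, -0.03264496,  0.39252391])}
```

View pics/scene0.png

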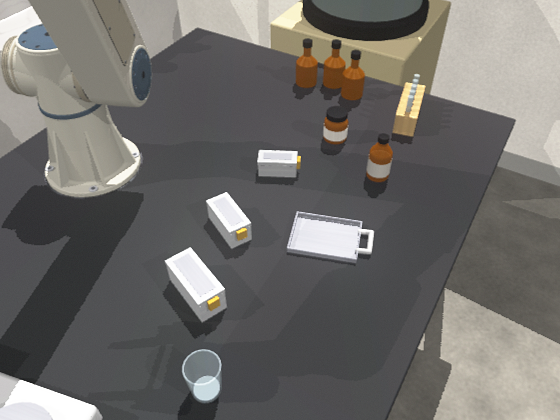

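View pics/top0.png

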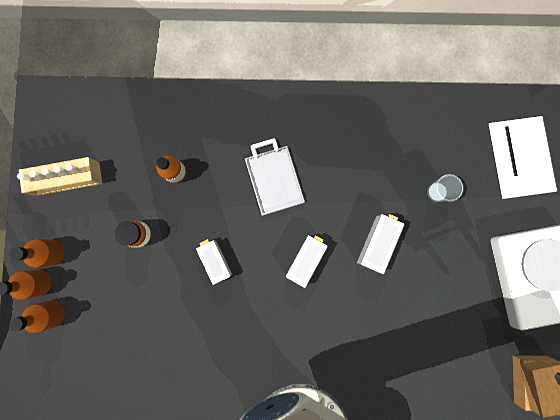

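View pics/wrist0.png

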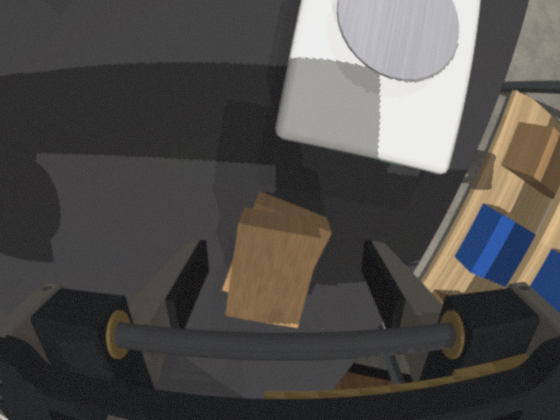

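The top view shows the small tin at about (214,262), the medium at (307,261) and the large at (382,243), all with clasps towards the far side. The tray is at (275,180) with its handle at (264,148). The jar is near (135,233), the bottle near (170,168) and the beaker near (445,188). In the scene view the tins are at (278,163), (229,220) and (196,284). I'll enlarge both views to pick corners.

```bash
python3 - <<'E'
import cv2,numpy as np
a=cv2.imread('pics/top0.png'); b=cv2.imread('pics/scene0.png')
def c(im,x,y,w,h,s): return cv2.resize(im[y:y+h,x:x+w],None,fx=s,fy=s,interpolation=cv2.INTER_CUBIC)
cv2.imwrite('pics/t_tins.png',np.vstack([np.hstack([c(a,185,220,65,75,4),c(a,275,220,65,75,4),c(a,350,205,65,75,4)]),np.hstack([c(b,245,140,65,50,4),c(b,200,185,65,75,4)[:200] ,c(b,160,245,65,50,4)])]))
cv2.imwrite('pics/t_tray.png',np.hstack([c(a,235,130,80,95,5),c(b,280,205,79,76,5)[:380].copy() if 0 else cv2.resize(c(b,280,205,100,70,4),(400,475))]))
E
```

```text
(no output)
```

View pics/t_tins.png

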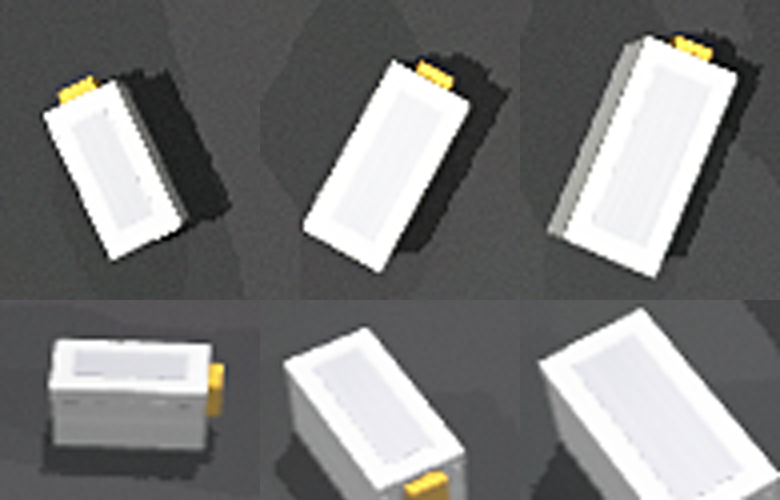

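View pics/t_tray.png

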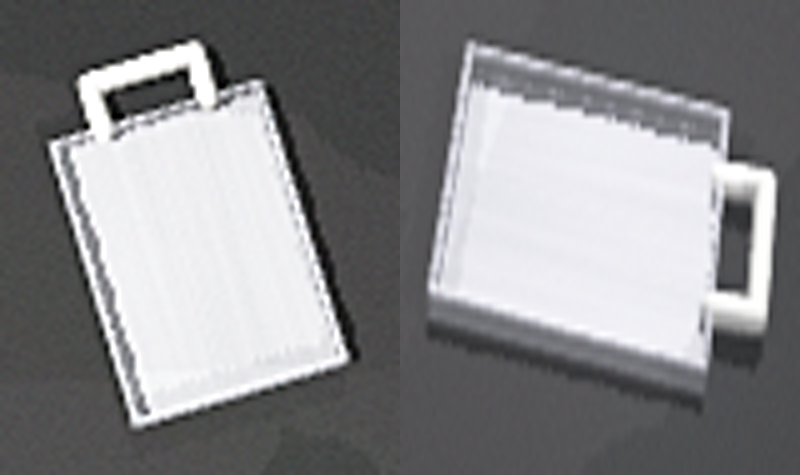

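```bash
cat > geo.py <<'E'
import numpy as np,cv2
from station import vision
M={n:vision.camera_model(n) for n in("scene","top")}
def P(n):
    m=M[n];R=cv2.Rodrigues(m["rvec"])[0];return m["intrinsics"]@np.c_[R,m["tvec"]]
def tri(pt,ps):
    X=cv2.triangulatePoints(P("top"),P("scene"),np.array(pt,float).T,np.array(ps,float).T);return (X[:3]/X[3]).T
def proj(n,X):
    h=P(n)@np.append(X,1);return h[:2]/h[2]
def onz(n,uv,z):
    p=P(n);A=np.c_[p[:,0],p[:,1],-np.array([uv[0],uv[1],1])]
    return np.linalg.solve(A,-(p[:,2]*z+p[:,3]))[:2]
E
python3 - <<'E'
from geo import *
np.set_printoptions(precision=4,suppress=True)
def cv(l,o,s): return [(o[0]+x/s[0]-.5+.5/s[0],o[1]+y/s[1]-.5+.5/s[1]) for x,y in l]
T={'s':(cv([(43,115),(120,82),(187,221),(112,260)],(185,220),(4,4)),cv([(212,45),(208,93),(48,90),(55,38)],(245,140),(4,4))),
'm':(cv([(135,60),(210,102),(120,272),(43,228)],(275,220),(4,4)),cv([(205,155),(122,190),(25,65),(107,27)],(200,185),(4,4))),
'tray':(cv([(50,143),(262,82),(350,352),(135,425)],(235,130),(5,5)),cv([(328,107),(305,368),(30,290),(70,42)],(280,205),(4,6.786))),
'l2':(cv([(137,278),(42,235)],(350,205),(4,4)),cv([(18,62),(125,8)],(160,245),(4,4)))}
for k,(a,b) in T.items():
    X=tri(a,b); print(k,X)
    if len(X)==4:
        d=X[0]+X[1]-X[2]-X[3]; print(' c',X.mean(0),'yaw',np.arctan2(d[1],d[0]),'L',np.linalg.norm(X[0]-X[3]),np.linalg.norm(X[0]-X[1]))
        z={'s':.05,'m':.058,'tray':.014}[k]
        Y=np.array([onz('top',p,z) for p in a]);d=Y[0]+Y[1]-Y[2]-Y[3];print(' top-only',Y.mean(0),np.arctan2(d[1],d[0]))
a=cv([(128,36),(218,74),(137,278),(42,235)],(350,205),(4,4));Y=np.array([onz('top',p,.066) for p in a]);d=Y[0]+Y[1]-Y[2]-Y[3];print('large top-only',Y.mean(0),np.arctan2(d[1],d[0]),Y)
for n,t,s in [('bottle',(171,170),(379,176)),('jar',(137,234),(335,136)),('beaker',(447,188),(203,390))]:
    print(n,'floor est',onz('top',t,0),onz('scene',s,0))
import cv2
b=cv2.imread('pics/scene0.png');cv2.imwrite('pics/lg.png',cv2.resize(b[240:415,150:240],None,fx=4,fy=4,interpolation=cv2.INTER_CUBIC)[:600])
E
```

```text
s [[0.4766 0.2781 0.0477]
 [0.4995 0.2295 0.0511]
 [0.4091 0.1827 0.0499]
 [0.3845 0.2301 0.0501]]
 c [0.4424 0.2301 0.0497] yaw 0.478996988599026 L 0.10394966991975496 0.0538359848033803
 top-only [0.4423 0.2299] 0.47503589871901847
m [[ 0.5148 -0.0118  0.054 ]
 [ 0.4894 -0.0593  0.0557]
 [ 0.3814 -0.003   0.0531]
 [ 0.408   0.0458  0.057 ]]
 c [ 0.4484 -0.0071  0.0549] yaw -0.4874873063025906 L 0.12145730288496083 0.05386566204526554
 top-only [ 0.4485 -0.0069] -0.4874318537731252
tray [[ 0.7193  0.1593  0.0153]
 [ 0.7554  0.0455  0.0127]
 [ 0.607  -0.0043  0.0163]
 [ 0.5681  0.1111  0.0137]]
 c [0.6625 0.0779 0.0145] yaw 0.3157665281069166 L 0.1586497439938966 0.11946012680509799
 top-only [0.6629 0.0782] 0.3161664147350903
l2 [[ 0.4188 -0.2012  0.0649]
 [ 0.4444 -0.1421  0.0635]]
large top-only [ 0.4953 -0.1984] -0.39902304451970005 [[ 0.5708 -0.1968]
 [ 0.5474 -0.2538]
 [ 0.4184 -0.2013]
 [ 0.4444 -0.1417]]
bottle floor est [0.6874 0.361 ] [0.6887 0.3464]
jar floor est [0.5118 0.4458] [0.5104 0.4453]
beaker floor est [ 0.6486 -0.3919] [ 0.6354 -0.3705]
```

View pics/lg.png

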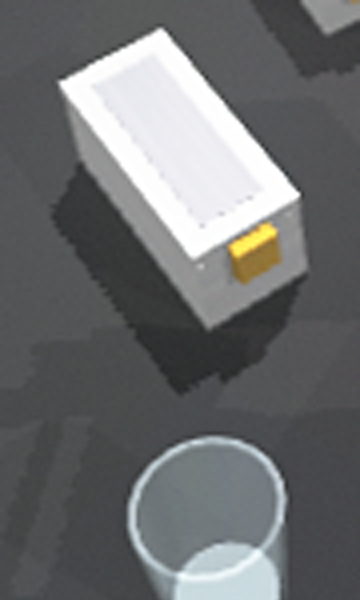

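Both views agree: tin tops are at about 50, 55 and 64 mm, the tray rim is at 14.5 mm, and the sizes match. Poses (x, y, yaw):
- small: 0.442, 0.230, 0.477
- medium: 0.448, -0.007, -0.487
- large: 0.495, -0.198, -0.399
- tray: 0.663, 0.078, 0.316

I'll move above the small tin.

```bash
python3 -m creep '[0,0,0.085,203,808,-65,0, 0,0,0.085,203,808,-65,0, 0,0,0.085,203,808,-65,0, 0,0,0.085,203,808,-65,0, 0,0,0.085,203,808,-65,0, 0,0,0.085,203,808,-65,0, 0,0,0.085,203,808,-65,0, 0,0,0.085,203,808,-65,0, 0,0,0.085,203,808,-65,0, 0,0,0.085,203,808,-65,0, 0,0,0.085,203,808,-65,0, 0,0,0.085,203,808,-65,0]' 40
python3 - <<'E'
from station import monitor
s=monitor.read_state();print(s['time'],s['eef_pos'],s['ee_rot'],s['joints'],s['contact_force'],s['ft_torque'])
E
```

```text
time: 1.65
eef_pos: [0.421, 0.1498, 0.1562]
ee_rot: [0.972, 0.236, 0.0, 0.0]
contact_force: [0.6, -1.0, 0.5]
finger_gap: 1.0
1.65 [0.4210068  0.1498041  0.15620063] [9.71652316e-01 2.36414241e-01 2.82457857e-04 6.25198866e-05] [ 3.38641987e-01  1.47428345e-01  2.05846270e+00 -2.24676841e-04
  9.35152009e-01  1.43222401e+00] [ 0.59028674 -0.96748142  0.48739164] [-0.00829125 -0.09434768 -0.0333369 ]
```

```bash
python3 -m creep '[0,0,0,21,81,0,0, 0,0,0,21,81,0,0, 0,0,0,21,81,0,0]'
cat > wr.py <<'E'
import sys,cv2
from station import monitor,vision
s=monitor.read_state();print(s['time'],s['eef_pos'].round(4),s['ee_rot'].round(4),s['contact_force'].round(2),s['ft_torque'].round(4),round(s['finger_gap'],3))
if len(sys.argv)>1:
    n=sys.argv[2] if len(sys.argv)>2 else 'wrist'
    cv2.imwrite(f'pics/{sys.argv[1]}.png',vision.read_camera(n)[:,:,::-1])
E
python3 wr.py w1
```

```text
time: 2.02
eef_pos: [0.4416, 0.229, 0.1559]
ee_rot: [0.971, 0.237, -0.0, 0.0]
contact_force: [-0.3, -0.8, -0.4]
finger_gap: 1.0
2.025 [0.4416 0.229  0.1559] [ 9.715e-01  2.372e-01 -4.000e-04  2.000e-04] [-0.29 -0.78 -0.42] [-0.0459  0.0202 -0.0398] 1.0
```

View pics/w1.png

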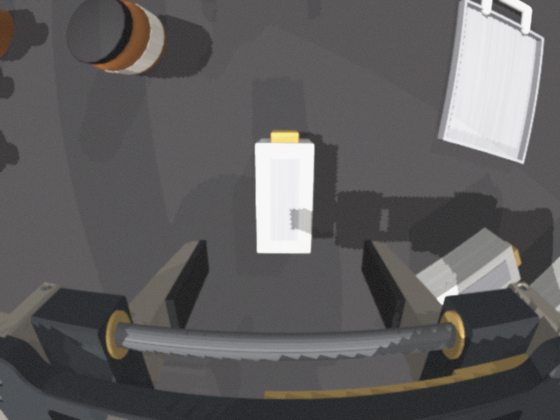

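The small tin is at (285,198), centred between the fingers (pads at about 190 and 380) and square to them. I'll descend and grip.

```bash
python3 - <<'E'
from geo import *
m=vision.camera_model('wrist');R=cv2.Rodrigues(m['rvec'])[0]
c,s=np.cos(.477),np.sin(.477)
for x,y in[(50,24),(50,-24),(-50,-24),(-50,24)]:
    X=np.array([.4424+(c*x-s*y)/1e3,.23+(s*x+c*y)/1e3,.05])
    q,_=cv2.fisheye.projectPoints(X.reshape(1,1,3),m['rvec'],m['tvec'],m['intrinsics'],np.zeros(4));print(q.ravel().round(1))
E
python3 -m creep '[0,0,0,0,0,-60,0, 0,0,0,0,0,-110,0, 0,0,0,0,0,-143,0, 0,0,0,0,0,-143,0, 0,0,0,0,0,-143,1, 0,0,0,0,0,-143,1, 0,0,0,0,0,-143,1, 0,0,0,0,0,-143,1, 0,0,0,0,0,-143,1, 0,0,0,0,0,-143,1]' 40; python3 wr.py
```

```text
[254.2 144.8]
[310.7 144.7]
[308.2 252. ]
[257.1 252. ]
time: 3.32
eef_pos: [0.442, 0.2288, 0.0136]
ee_rot: [0.972, 0.236, 0.0, -0.0]
contact_force: [-0.8, -0.2, 6.0]
finger_gap: 0.518
3.325 [0.442  0.2288 0.0136] [ 9.717e-01  2.362e-01  2.000e-04 -1.000e-04] [-0.8  -0.16  6.03] [ 0.1099  0.3017 -0.0541] 0.518
```

Gap 0.518 is 47.7 mm, so the small tin is gripped. I'll lift and shake it, then rock it each way and hold to compare moments.

```bash
cat > ft.py <<'E'
import sys,numpy as np
from station import monitor,vision
yaw=float(sys.argv[1]);F=[];T=[]
for i in range(6):
    vision.read_camera('top');s=monitor.read_state();F.append(s['contact_force']);T.append(s['ft_torque'])
F=np.array(F);T=np.array(T);y=np.array([-np.sin(yaw),np.cos(yaw),0])
print('t',s['time'],'pos',s['eef_pos'].round(4),'gap',round(s['finger_gap'],3),'F',F.mean(0).round(2),'sd',F.std(0).round(2),'T_about_tin_y',(T@y).mean().round(4),'sd',(T@y).std().round(4))
E
python3 -m creep '[0,0,0,0,0,30,1, 0,0,0,0,0,70,1, 0,0,0,0,0,120,1, 0,0,0,0,0,120,1, 0,0,0,44,23,120,1, 0,0,0,0,0,120,1, 0,0,0,44,23,120,1, 0,0,0,0,0,120,1, 0,0,0,0,0,120,1]' ; python3 ft.py .477
python3 -m creep '[-0.115,0.222,0,0,0,0,1, -0.115,0.222,0,0,0,0,1, -0.115,0.222,0,0,0,0,1, -0.115,0.222,0,0,0,0,1, -0.115,0.222,0,0,0,0,1, -0.115,0.222,0,0,0,0,1]'; python3 ft.py .477
python3 -m creep '[0.115,-0.222,0,0,0,0,1, 0.23,-0.444,0,0,0,0,1, 0.23,-0.444,0,0,0,0,1, 0.23,-0.444,0,0,0,0,1, 0.23,-0.444,0,0,0,0,1, 0.23,-0.444,0,0,0,0,1, 0.23,-0.444,0,0,0,0,1, 0.23,-0.444,0,0,0,0,1]'; python3 ft.py .477
```

```text
time: 4.45
eef_pos: [0.4373, 0.2262, 0.13]
ee_rot: [0.972, 0.236, -0.004, 0.001]
contact_force: [0.7, -0.1, -3.7]
finger_gap: 0.518
t 4.75 pos [0.4423 0.2288 0.1332] gap 0.519 F [ 0.57  0.36 -3.09] sd [0.68 0.05 0.42] T_about_tin_y -0.0262 sd 0.0264
time: 5.5
eef_pos: [0.4416, 0.2284, 0.1336]
ee_rot: [0.964, 0.234, -0.121, 0.029]
contact_force: [0.7, 0.1, -3.5]
finger_gap: 0.518
t 5.8 pos [0.4419 0.2285 0.1333] gap 0.522 F [ 0.16  0.08 -2.89] sd [0.5  0.35 0.3 ] T_about_tin_y -0.2607 sd 0.0285
time: 6.8
eef_pos: [0.4421, 0.2287, 0.1331]
ee_rot: [0.964, 0.234, 0.121, -0.03]
contact_force: [-0.3, 0.4, -4.2]
finger_gap: 0.518
t 7.1 pos [0.4419 0.2286 0.1333] gap 0.518 F [-0.44 -0.28 -3.26] sd [0.39 0.25 0.5 ] T_about_tin_y 0.2702 sd 0.0324
```

```bash

python3 -m creep '[-0.046,0.089,0,0,0,0,1, -0.092,0.178,0,0,0,0,1, -0.092,0.178,0,0,0,0,1, -0.092,0.178,0,0,0,0,1, -0.092,0.178,0,0,0,0,1, -0.092,0.178,0,0,0,0,1]'; python3 ft.py .477;python3 ft.py .477
python3 -m creep '[-0.046,0.089,0,0,0,0,1, -0.046,0.089,0,0,0,0,1, -0.046,0.089,0,0,0,0,1, -0.046,0.089,0,0,0,0,1, -0.046,0.089,0,0,0,0,1, -0.046,0.089,0,0,0,0,1]'; python3 ft.py .477;python3 ft.py .477
```

```text
time: 7.85
eef_pos: [0.4414, 0.2283, 0.1333]
ee_rot: [0.971, 0.236, 0.024, -0.006]
contact_force: [0.9, 0.0, -3.1]
finger_gap: 0.522
t 8.15 pos [0.4419 0.2286 0.1333] gap 0.52 F [-0.28 -0.25 -3.31] sd [0.85 0.5  0.3 ] T_about_tin_y 0.0408 sd 0.02
t 8.45 pos [0.4419 0.2286 0.1332] gap 0.521 F [-0.01 -0.22 -3.55] sd [0.3  0.29 0.52] T_about_tin_y 0.0477 sd 0.0351
time: 9.2
eef_pos: [0.4417, 0.2285, 0.1334]
ee_rot: [0.971, 0.236, -0.024, 0.006]
contact_force: [0.3, 0.0, -3.8]
finger_gap: 0.518
t 9.5 pos [0.4419 0.2286 0.1333] gap 0.52 F [-0.27 -0.12 -3.26] sd [0.52 0.61 0.52] T_about_tin_y -0.0713 sd 0.0179
t 9.8 pos [0.4419 0.2286 0.1332] gap 0.52 F [-0.22 -0.01 -3.25] sd [0.44 0.12 0.62] T_about_tin_y -0.0537 sd 0.025
```

The moment scales exactly with tilt (±0.265 at 0.25 rad, ±0.053 at 0.05 rad), and the weight of about 3.2 N is below the 3.8 N minimum with a ball. The small tin is quiet, so I'll set it back.

```bash

python3 -m creep '[0.023,-0.044,0,0,0,-35,1, 0.023,-0.044,0,0,0,-75,1, 0.023,-0.044,0,0,0,-105,1, 0.023,-0.044,0,0,0,-115,1, 0.023,-0.044,0,0,0,-118,1, 0.023,-0.044,0,0,0,-119,1, 0.023,-0.044,0,0,0,-119,1]'; python3 wr.py
```

```text
time: 10.68
eef_pos: [0.4425, 0.2289, 0.0151]
ee_rot: [0.972, 0.236, 0.0, -0.0]
contact_force: [0.2, -0.2, -3.9]
finger_gap: 0.521
10.675 [0.4425 0.2289 0.0151] [ 9.717e-01  2.361e-01  3.000e-04 -3.000e-04] [ 0.15 -0.23 -3.87] [ 0.0114 -0.0362 -0.0102] 0.521
```

```bash

python3 -m creep '[0,0,0,0,0,-1,1, 0,0,0,0,0,-2,1, 0,0,0,0,0,-2,1]'; python3 wr.py
```

```text
time: 11.05
eef_pos: [0.4423, 0.2288, 0.0136]
ee_rot: [0.972, 0.236, 0.0, -0.0]
contact_force: [-3.8, -2.2, 15.2]
finger_gap: 0.519
11.05 [0.4423 0.2288 0.0136] [ 9.717e-01  2.362e-01  1.000e-04 -2.000e-04] [-3.82 -2.23 15.22] [-0.3845  0.5499 -0.0144] 0.519
```

```bash

python3 -m creep '[0,0,0,0,0,0,0, 0,0,0,0,0,0,0, 0,0,0,0,0,0,0, 0,0,0,0,0,40,0, 0,0,0,0,0,90,0, 0,0,0,0,0,140,0, 0,0,-0.964,6,-236,140,0, 0,0,-0.964,6,-236,140,0, 0,0,-0.964,6,-236,140,0, 0,0,-0.964,6,-236,140,0, 0,0,-0.964,6,-236,140,0, 0,0,-0.964,6,-236,140,0]'; python3 wr.py w2
```

```text
time: 12.55
eef_pos: [0.4477, -0.008, 0.1522]
ee_rot: [0.97, -0.242, -0.0, -0.0]
contact_force: [0.4, 0.7, 0.3]
finger_gap: 1.003
12.55 [ 0.4477 -0.008   0.1522] [ 9.703e-01 -2.420e-01 -5.000e-04 -4.000e-04] [0.4  0.69 0.28] [0.0649 0.0173 0.0574] 1.003
```

View pics/w2.png

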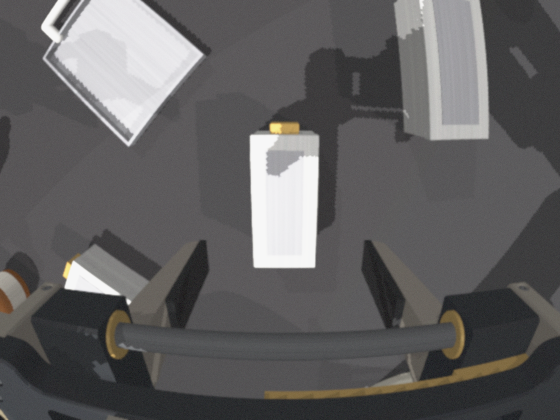

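The medium tin is centred at (284,200) and square to the jaws. The small tin stands upright at lower left (100,275). I'll descend, grip, lift and shake.

```bash
python3 -m creep '[0,0,0,0,0,-60,0, 0,0,0,0,0,-110,0, 0,0,0,0,0,-136,0, 0,0,0,0,0,-136,0, 0,0,0,0,0,-136,1, 0,0,0,0,0,-136,1, 0,0,0,0,0,-136,1, 0,0,0,0,0,-136,1, 0,0,0,0,0,-136,1, 0,0,0,0,0,-136,1]' 40; python3 wr.py
```

```text
time: 13.85
eef_pos: [0.4482, -0.0075, 0.0168]
ee_rot: [0.97, -0.241, -0.0, -0.0]
contact_force: [-0.6, 0.0, 7.2]
finger_gap: 0.585
13.85 [ 0.4482 -0.0075  0.0168] [ 9.705e-01 -2.413e-01 -0.000e+00 -5.000e-04] [-0.59  0.01  7.23] [ 0.0278  0.2347 -0.0856] 0.585
```

```bash

python3 -m creep '[0,0,0,0,0,30,1, 0,0,0,0,0,70,1, 0,0,0,0,0,120,1, 0,0,0,0,0,120,1, 0,0,0,44,-23,120,1, 0,0,0,0,0,120,1, 0,0,0,44,-23,120,1, 0,0,0,0,0,120,1, 0,0,0,0,0,120,1]' ; python3 ft.py -.488
python3 -m creep '[0.117,0.221,0,0,0,0,1, 0.117,0.221,0,0,0,0,1, 0.117,0.221,0,0,0,0,1, 0.117,0.221,0,0,0,0,1, 0.117,0.221,0,0,0,0,1, 0.117,0.221,0,0,0,0,1]'; python3 ft.py -.488
python3 -m creep '[-0.117,-0.221,0,0,0,0,1, -0.234,-0.442,0,0,0,0,1, -0.234,-0.442,0,0,0,0,1, -0.234,-0.442,0,0,0,0,1, -0.234,-0.442,0,0,0,0,1, -0.234,-0.442,0,0,0,0,1, -0.234,-0.442,0,0,0,0,1, -0.234,-0.442,0,0,0,0,1]'; python3 ft.py -.488
python3 -m creep '[0.047,0.088,0,0,0,0,1, 0.094,0.177,0,0,0,0,1, 0.094,0.177,0,0,0,0,1, 0.094,0.177,0,0,0,0,1, 0.094,0.177,0,0,0,0,1, 0.094,0.177,0,0,0,0,1]'; python3 ft.py -.488;python3 ft.py -.488
python3 -m creep '[0.047,0.088,0,0,0,0,1, 0.047,0.088,0,0,0,0,1, 0.047,0.088,0,0,0,0,1, 0.047,0.088,0,0,0,0,1, 0.047,0.088,0,0,0,0,1, 0.047,0.088,0,0,0,0,1]'; python3 ft.py -.488;python3 ft.py -.488
```

```text
time: 14.98
eef_pos: [0.4427, -0.0068, 0.1331]
ee_rot: [0.971, -0.241, -0.005, 0.0]
contact_force: [0.6, 0.5, -5.3]
finger_gap: 0.584
t 15.275 pos [ 0.4482 -0.0076  0.1361] gap 0.585 F [ 0.3   0.22 -5.  ] sd [0.7  0.46 0.55] T_about_tin_y 0.0341 sd 0.0222
time: 16.02
eef_pos: [0.4476, -0.0072, 0.1365]
ee_rot: [0.963, -0.239, -0.121, -0.03]
contact_force: [0.7, -0.4, -5.2]
finger_gap: 0.583
t 16.325 pos [ 0.4478 -0.0074  0.1363] gap 0.587 F [ 0.06  0.01 -4.75] sd [0.5  0.52 0.58] T_about_tin_y -0.2901 sd 0.0376
time: 17.32
eef_pos: [0.4481, -0.0077, 0.1361]
ee_rot: [0.963, -0.24, 0.12, 0.03]
contact_force: [0.3, 0.3, -4.5]
finger_gap: 0.582
t 17.625 pos [ 0.4478 -0.0075  0.1362] gap 0.587 F [ 0.09 -0.12 -4.88] sd [0.23 0.47 0.21] T_about_tin_y 0.3817 sd 0.0191
time: 18.38
eef_pos: [0.4474, -0.0072, 0.1362]
ee_rot: [0.97, -0.241, 0.024, 0.006]
contact_force: [0.4, 0.0, -4.5]
finger_gap: 0.587
t 18.675 pos [ 0.4478 -0.0074  0.1363] gap 0.584 F [ 0.06 -0.06 -5.13] sd [0.4  0.37 0.44] T_about_tin_y 0.1026 sd 0.0073
t 18.975 pos [ 0.4479 -0.0075  0.1362] gap 0.585 F [-0.02  0.06 -4.79] sd [0.47 0.45 0.38] T_about_tin_y 0.1096 sd 0.0183
time: 19.73
eef_pos: [0.4477, -0.0074, 0.1363]
ee_rot: [0.97, -0.241, -0.024, -0.007]
contact_force: [-0.2, -0.4, -5.0]
finger_gap: 0.588
t 20.025 pos [ 0.4479 -0.0075  0.1362] gap 0.586 F [ 0.06 -0.2  -5.13] sd [0.3  0.34 0.48] T_about_tin_y -0.0177 sd 0.0234
t 20.325 pos [ 0.4479 -0.0075  0.1362] gap 0.583 F [ 0.08  0.12 -4.87] sd [0.52 0.34 0.36] T_about_tin_y -0.0207 sd 0.0192
```

For the medium tin, the tilt-dependent part is again proportional (±0.336 at 0.25 rad, ±0.063 at 0.05 rad), with a constant offset of +0.045. No ball has shifted, so it's probably quiet with fixed off-centre contents. I'll set it back and test the large tin.

```bash

python3 -m creep '[-0.0235,-0.044,0,0,0,-35,1, -0.0235,-0.044,0,0,0,-75,1, -0.0235,-0.044,0,0,0,-105,1, -0.0235,-0.044,0,0,0,-115,1, -0.0235,-0.044,0,0,0,-118,1, -0.0235,-0.044,0,0,0,-120,1, -0.0235,-0.044,0,0,0,-120.5,1, -0.0235,-0.044,0,0,0,-120.5,1]'; python3 wr.py
```

```text
time: 21.32
eef_pos: [0.4487, -0.0075, 0.0168]
ee_rot: [0.97, -0.241, 0.0, -0.001]
contact_force: [-0.3, 0.4, 7.4]
finger_gap: 0.585
21.325 [ 0.4487 -0.0075  0.0168] [ 9.705e-01 -2.412e-01  5.000e-04 -8.000e-04] [-0.29  0.44  7.38] [-0.1139  0.4402  0.0041] 0.585
```

```bash

python3 -m creep '[0,0,0,0,0,0,0, 0,0,0,0,0,0,0, 0,0,0,0,0,0,0, 0,0,0,0,0,40,0, 0,0,0,0,0,90,0, 0,0,0,0,0,140,0, 0,0,0.089,46.5,-191,140,0, 0,0,0.089,46.5,-191,140,0, 0,0,0.089,46.5,-191,140,0, 0,0,0.089,46.5,-191,140,0, 0,0,0.089,46.5,-191,140,0]'; python3 wr.py w3
```

```text
time: 22.7
eef_pos: [0.4938, -0.1985, 0.1553]
ee_rot: [0.98, -0.199, -0.001, -0.001]
contact_force: [-0.8, 0.5, 0.1]
finger_gap: 0.997
22.7 [ 0.4938 -0.1985  0.1553] [ 9.801e-01 -1.986e-01 -1.000e-03 -8.000e-04] [-0.82  0.54  0.12] [ 0.072  -0.0019  0.0313] 0.997
```

View pics/w3.png

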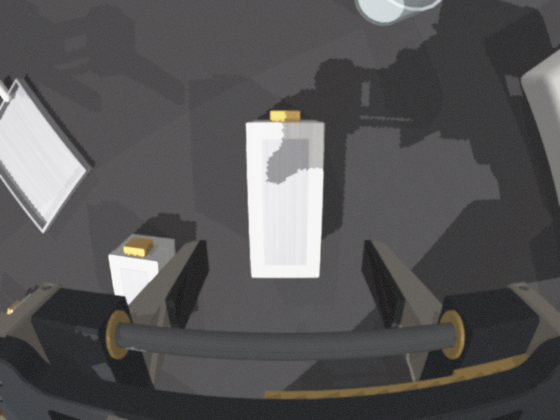

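The large tin is centred at (285,200) and square. The medium tin stands upright at left (140,270), clear of the finger. I'll grip, lift and test.

```bash
python3 -m creep '[0,0,0,0,0,-60,0, 0,0,0,0,0,-110,0, 0,0,0,0,0,-136,0, 0,0,0,0,0,-136,0, 0,0,0,0,0,-136,1, 0,0,0,0,0,-136,1, 0,0,0,0,0,-136,1, 0,0,0,0,0,-136,1, 0,0,0,0,0,-136,1]' 40; python3 wr.py
```

```text
time: 23.88
eef_pos: [0.4949, -0.1987, 0.0206]
ee_rot: [0.98, -0.198, 0.0, -0.0]
contact_force: [-1.4, 0.6, 7.9]
finger_gap: 0.653
23.875 [ 0.4949 -0.1987  0.0206] [ 9.802e-01 -1.979e-01  1.000e-04 -5.000e-04] [-1.36  0.64  7.94] [0.0582 0.1974 0.0504] 0.653
```

```bash

python3 -m creep '[0,0,0,0,0,30,1, 0,0,0,0,0,70,1, 0,0,0,0,0,120,1, 0,0,0,0,0,120,1, 0,0,0,46,-19,120,1, 0,0,0,0,0,120,1, 0,0,0,46,-19,120,1, 0,0,0,0,0,120,1, 0,0,0,0,0,120,1]' ; python3 ft.py -.399
python3 -m creep '[0.097,0.23,0,0,0,0,1, 0.097,0.23,0,0,0,0,1, 0.097,0.23,0,0,0,0,1, 0.097,0.23,0,0,0,0,1, 0.097,0.23,0,0,0,0,1, 0.097,0.23,0,0,0,0,1]'; python3 ft.py -.399
python3 -m creep '[-0.097,-0.23,0,0,0,0,1, -0.194,-0.46,0,0,0,0,1, -0.194,-0.46,0,0,0,0,1, -0.194,-0.46,0,0,0,0,1, -0.194,-0.46,0,0,0,0,1, -0.194,-0.46,0,0,0,0,1, -0.194,-0.46,0,0,0,0,1, -0.194,-0.46,0,0,0,0,1]'; python3 ft.py -.399
python3 -m creep '[0.039,0.092,0,0,0,0,1, 0.078,0.184,0,0,0,0,1, 0.078,0.184,0,0,0,0,1, 0.078,0.184,0,0,0,0,1, 0.078,0.184,0,0,0,0,1, 0.078,0.184,0,0,0,0,1]'; python3 ft.py -.399;python3 ft.py -.399
python3 -m creep '[0.039,0.092,0,0,0,0,1, 0.039,0.092,0,0,0,0,1, 0.039,0.092,0,0,0,0,1, 0.039,0.092,0,0,0,0,1, 0.039,0.092,0,0,0,0,1, 0.039,0.092,0,0,0,0,1]'; python3 ft.py -.399;python3 ft.py -.399
```

```text
time: 25.0
eef_pos: [0.4895, -0.1966, 0.1365]
ee_rot: [0.98, -0.198, -0.005, -0.001]
contact_force: [-0.1, -0.5, -3.7]
finger_gap: 0.651
t 25.3 pos [ 0.4948 -0.1986  0.1397] gap 0.649 F [ 0.15 -0.15 -3.84] sd [0.38 0.23 0.16] T_about_tin_y 0.061 sd 0.0435
time: 26.05
eef_pos: [0.4941, -0.1984, 0.1401]
ee_rot: [0.973, -0.196, -0.122, -0.025]
contact_force: [0.1, 0.1, -4.7]
finger_gap: 0.654
t 26.35 pos [ 0.4943 -0.1984  0.1398] gap 0.652 F [ 0.3  -0.37 -4.4 ] sd [0.42 0.67 0.46] T_about_tin_y -0.1843 sd 0.0237
time: 27.35
eef_pos: [0.4947, -0.1986, 0.1396]
ee_rot: [0.973, -0.196, 0.121, 0.024]
contact_force: [-1.2, -0.4, -3.5]
finger_gap: 0.648
t 27.65 pos [ 0.4943 -0.1984  0.1397] gap 0.649 F [-0.15  0.09 -4.25] sd [0.17 0.29 0.52] T_about_tin_y 0.2605 sd 0.0124
time: 28.4
eef_pos: [0.4939, -0.1982, 0.1398]
ee_rot: [0.98, -0.198, 0.024, 0.004]
contact_force: [-0.0, -0.6, -3.9]
finger_gap: 0.648
t 28.7 pos [ 0.4944 -0.1984  0.1398] gap 0.646 F [-0.25  0.03 -3.68] sd [0.25 0.26 0.31] T_about_tin_y 0.0045 sd 0.0188
t 29.0 pos [ 0.4944 -0.1985  0.1397] gap 0.65 F [-0.03  0.13 -4.31] sd [0.61 0.32 0.38] T_about_tin_y -0.0092 sd 0.0324
time: 29.75
eef_pos: [0.4942, -0.1984, 0.1398]
ee_rot: [0.98, -0.198, -0.025, -0.006]
contact_force: [0.3, 0.7, -3.9]
finger_gap: 0.648
t 30.05 pos [ 0.4943 -0.1984  0.1397] gap 0.651 F [ 0.04  0.03 -3.91] sd [0.52 0.29 0.63] T_about_tin_y 0.02 sd 0.0276
t 30.35 pos [ 0.4943 -0.1985  0.1397] gap 0.651 F [ 0.59  0.05 -3.92] sd [0.39 0.45 0.53] T_about_tin_y 0.0643 sd 0.0301
```

For the large tin, the moment flips sign at small tilt (half-difference -0.02 at 0.05 rad against +0.22 at 0.25 rad). That fits a weight of about ±0.086 N·m rolling to the low end against the normal hanging lever, which predicts -0.024. The total of 4.05 N is also above the minimum with a ball. The large tin holds the ball, so I'll level it, raise it and carry it to the tray.

```bash

python3 -m creep '[-0.0194,-0.046,0,0,0,30,1, -0.0194,-0.046,0,0,0,60,1, -0.0194,-0.046,0,0,0,60,1]'
python3 -m creep '[0,0,0.08,20,32,0,1, 0,0,0.18,42,69,0,1, 0,0,0.28,67,110,0,1, 0,0,0.38,92,151,0,1, 0,0,0.48,117,192,0,1, 0,0,0.58,140,230,0,1, 0,0,0.67,158,260,0,1, 0,0,0.715,168,276.5,0,1, 0,0,0.715,168,276.5,0,1, 0,0,0.715,168,276.5,0,1, 0,0,0.715,168,276.5,0,1]'; python3 wr.py w4; python3 wr.py t4 top; python3 wr.py s4 scene
```

```text
time: 30.72
eef_pos: [0.4957, -0.199, 0.2017]
ee_rot: [0.98, -0.198, 0.002, -0.0]
contact_force: [-0.4, 0.0, -4.3]
finger_gap: 0.651
time: 32.1
eef_pos: [0.6619, 0.0769, 0.1997]
ee_rot: [0.988, 0.157, -0.001, -0.0]
contact_force: [-0.6, -0.3, -3.8]
finger_gap: 0.649
32.1 [0.6619 0.0769 0.1997] [ 9.876e-01  1.568e-01 -1.000e-03 -5.000e-04] [-0.56 -0.28 -3.83] [-0.0327  0.0887  0.001 ] 0.649
32.15 [0.662  0.077  0.1999] [ 9.876e-01  1.569e-01 -8.000e-04 -5.000e-04] [-0.04  0.36 -4.25] [-0.0013  0.0675 -0.0478] 0.652
32.2 [0.6621 0.0772 0.1999] [ 9.876e-01  1.570e-01 -8.000e-04 -5.000e-04] [-0.04  1.03 -4.64] [-0.0246  0.0615 -0.038 ] 0.65
```

View pics/w4.png

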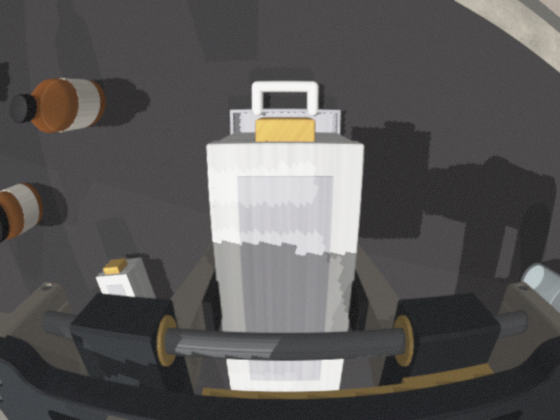

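View pics/t4.png

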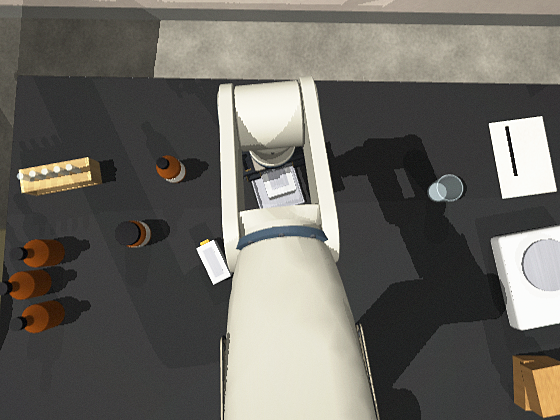

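View pics/s4.png

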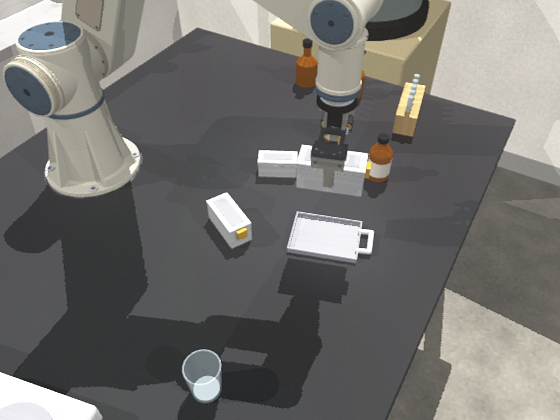

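The wrist view shows the tin's clasp at (285,130), directly in line with the tray handle at (285,95). The scene view shows the large tin level above the tray, with the small (278,163) and medium (229,220) tins upright in their original pixels and the glassware unmoved. I'll let it settle, check the placed tins in numbers, and hand in.

```bash
python3 -m creep '[0,0,0,0,0,0,1, 0,0,0,0,0,0,1, 0,0,0,0,0,0,1, 0,0,0,0,0,0,1, 0,0,0,0,0,0,1, 0,0,0,0,0,0,1]'; python3 - <<'E'
import cv2,numpy as np
from station import monitor
a=cv2.imread('pics/scene0.png',0).astype(float);b=cv2.imread('pics/s4.png',0).astype(float)
for n,(x,y,w,h) in {'small':(253,145,45,35),'medium':(203,190,50,60),'beaker':(180,345,45,60)}.items():
    print(n,cv2.phaseCorrelate(a[y:y+h,x:x+w].copy(),b[y:y+h,x:x+w].copy()))
print(abs(monitor.read_state()['qd']).max())
E
python3 wr.py s5 scene
python3 -c "
import cv2;a=cv2.imread('pics/s5.png');cv2.imwrite('pics/s5c.png',cv2.resize(a[120:270,200:400],None,fx=4,fy=4,interpolation=2))"
```

```text
time: 33.0
eef_pos: [0.6624, 0.0781, 0.1997]
ee_rot: [0.987, 0.158, -0.001, -0.001]
contact_force: [0.9, -0.1, -4.5]
finger_gap: 0.646
small ((0.4833778820834418, 0.10164762413315387), 0.938383441351997)
medium ((0.22579603474860832, 0.1638686805373304), 0.9765728364686997)
beaker ((0.6260152267675743, 0.029148310568974267), 0.9293323882739333)
0.0014249284648172847
33.0 [0.6624 0.0781 0.1997] [ 9.875e-01  1.577e-01 -8.000e-04 -6.000e-04] [ 0.91 -0.11 -4.52] [-0.0428  0.0963 -0.0141] 0.646
```

View pics/s5c.png

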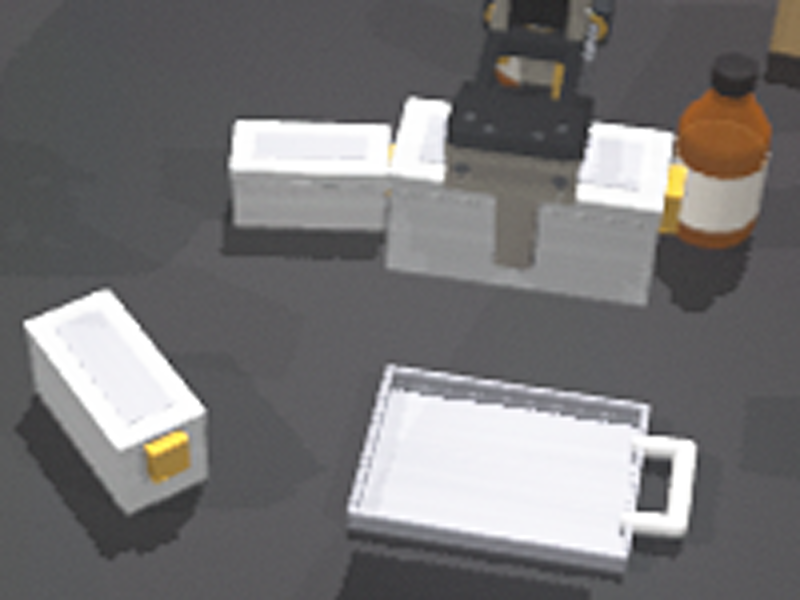

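The large tin's edges run parallel to the tray's, so it is level, with the clasp to the handle side. The other two tins are upright on the bench.

```bash
python3 -c "
from station import order
print(order.hand_in())"
```

```text
the job is handed in; nothing more can be done
None
```

The large tin has the loose ball. I handed the job in at about 33 s with it held over the tray; no verdict is reported.

**What I did:** I lifted, shook and rocked the small, medium and large tins in that order. I set the small and medium tins back where they stood.

**How each tin tested:** I judged each tin by the moment about its y axis when tilted; I did not capture force spikes during the shakes.

| Tin | Moment at ±0.25 rad | Moment at ±0.05 rad | Weight | Result |
|---|---|---|---|---|
| Small | 0.265 N·m | 0.053 N·m | about 3.2 N (too light to hold the ball) | Quiet |
| Medium | 0.336 N·m | 0.063 N·m | about 4.9 N | Quiet |
| Large | 0.22 N·m | −0.02 N·m (sign reversed) | about 4.05 N | Ball rolls to the low end |

**Last checks:**
- **Held tin:** fingertips at (0.662, 0.078, 0.200), so the underside is at about 0.18 m. It is over the measured tray centre, level, still, and its clasp lines up with the handle.
- **Other tins and beaker:** they shifted by less than 1 pixel in the scene camera.
- **Bottle and jar:** they looked unmoved by eye.

**Checks that disagreed:**
- The medium tin showed a constant offset of 0.045 N·m, which I took as fixed off-centre contents.
- The weight lever differed somewhat between tins (0.28 to 0.33 m), which I put down to sensor noise.
- The triangulated tops of the medium and large tins came out 2–3 mm below the stated heights.

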